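Set the ratchet prop of the lift-out bridge to its fourth notch and lock it

TASK

The small blue ratchet prop has to carry the end of the lift-out bridge. Lift its yellow head slowly from fully down, count exactly four clicks of the pawl by feel (a fifth cannot be undone), let the head down gently until it rests on the pawl without forcing or dropping it, and let go; only then push the lock lever with the red ball fully over to its far side, away from its starting lean. Leave the models around it standing where they are.

Things in the scene. Friction and masses are not known exactly. Their poses are not given: they have to be found in the camera images.
- prop: Fixed base of the ratchet prop: blue plate 130 x 250 x 12 mm (y = -180 to +70 mm in its own frame), on it a blue square housing 44 mm wide with a dark collar 52 mm wide, up to 102 mm above the table, and four short struts. The lock lever stands on its -y side. Origin on the table under the column's axis; z up.
- column: Sliding column, 0.45 to 0.6 kg, fully down at the start; moves straight up, axes as the base's. Its head is a yellow block 64 mm long (x), 30 mm wide (y: grip across this from above), with two end horns. Origin mid-head, 4 mm above the block's upper face: block 4 to 30 mm below it, horns 5 mm above it. Origin 150 mm over the table when down, 18 mm free under the head. Travel 105 mm.
- ratchet (a point): Middle of the collar's +x face. Inside, a spring pawl catches six teeth 14 mm apart on the column. The pawl's height differs every time and is not measured; the first climb starts after at least 7 mm of lift. At each tooth the pull climbs some 4 to 11 N over about 7 mm of lift, then drops to the weight or below; the pawl snaps in (click) about 3 mm after that fall, and the next climb starts 4 mm later.
- collar_top (a point): Centre of the collar's top, on the column's axis, 102 mm above the table. After a click the column can come down only until the tooth rests on the pawl; there is no release. Letting it fall more than about 2 mm is a drop; pressing it onto the pawl with over 20 N harms it; so does moving it faster than 0.15 m/s. The brass pawl knob on the collar's +x side moves out and jumps back at each click.
- lock_lever (a joint): Angle of the lock lever: 0 leaning 0.5 rad towards the base's -x side, 1.0 rad at its stop leaning 0.5 rad towards +x (locked). It stays where it is left and needs about 1 N at the ball.
- lock_lever_tip (a point): Centre of the red ball, 26 mm across, at the end of the lever, 80 mm from the lever's hinge. The hinge lies at x = 0, y = -122, z = 34 mm in the base's frame, along the base's y; the ball moves in the base's x-z plane from x = -38 to +38 mm and is 104 mm above the table at both ends, 114 mm in the middle.
- railcar: Bystander: yellow railcar 150 x 36 x 49 mm standing beyond the prop, its long side roughly across. Origin under its middle.
- station: Bystander: small plaster house 75 x 85 mm, 100 mm high at the ridge and 110 mm with its chimney, beside the prop on its +y side. Origin under its middle.

How it is judged:
On the way, in this order (a step that is already met when the one before it is completed fails the run):
1. the prop rests on its pawl at the fourth notch, let go of (z of column in the frame of prop between 0.2095 and 0.2235 m and contact force between column and prop above 1.5 N and contact force between the fingers and column below 0.2 N and linear speed of column below 0.01 m/s), for 0.2 s.
2. then the lock lever is fully over (value of joint lock_lever above 0.85 rad), for 0.1 s.
At the end, for the whole second after the job is handed in: The column rests on the pawl (over 1.5 N) in its fourth notch, head 209.5 to 223.5 mm above the table (third and fifth notches always lie outside), still (under 10 mm/s), not touched by the fingers; the lock lever stands past 0.85 of its 1.0 rad (all of step 1 and value of joint lock_lever above 0.85 rad).
It fails at once if the column moves faster than 0.17 m/s: jerked up or dropped (linear speed of column above 0.17 m/s).
It fails at once if the resting column is pressed down on its pawl with more than 22 N (contact force between column and prop above 22 N and linear speed of column below 0.006 m/s).
It fails at once if the yellow railcar is knocked or shifted by more than 15 mm (distance of railcar from where it was at the start of the episode above 0.015 m).
It fails at once if the little house is knocked or shifted by more than 15 mm (distance of station from where it was at the start of the episode above 0.015 m).
It also fails if it takes over 64 s, if anything falls off the work surface, if the arm or the gripper's body presses on something with over 40 N, if the wrist force passes 120 N, or if a joint passes its speed limit or range.

ROBOT

A 6-joint arm with a two-finger parallel gripper is mounted at the origin on the work surface. World frame = base frame: x ahead of the robot, y to its left, z up, the work surface at z = 0. Lengths are in m, angles in rad, forces in N, time in s.
With the tool pointing down it reaches from about 0.375 to 0.975 m from the base axis. Payload 3.8 kg.
Tool frame: the origin (TCP) lies at the very end of the fingers, on their centre line; the grasp point (between the pads) lies 19 mm behind it; z points along the fingers, y is the line along which they close (so a half turn about z gives the same grasp; the last joint's range is limited). The gripper opens to 85 mm and grips with 20 to 120 N. Pads are 22 mm wide; open, the fingers measure 114 mm over their backs; the gripper's body (76 mm by 85 mm) begins 54 mm behind the grasp point. The pads swing forward as they close: fully open they stand 13 mm farther back than shut.
Start: joints at [1.186, 0.264, 1.604, -0, 1.274, -0.037], TCP at [0.23, 0.635, 0.193] pointing down, gripper open.
Joint ranges: [-2.63, 2.63], [-0.94, 2.18], [0.31, 2.57], [-1.31, 4.45], [0, 2.66], [-2.55, 2.55]. Speed limits (rad/s): [2.57, 2.57, 3.14, 3.14, 3.14, 3.14].

INTERFACE

Orientations are given as a rotation vector (axis times angle).
In Python, from workcell import monitor, viewer, job gives the robot as it stands. The module is installed in compiled form; this text tells all that it offers.
- The arm moves only by the tool step_arm, never from a script. Its argument "series" is one flat list of numbers, 4 for each row, row after row: the shift along the tool's x, y, z in m, then the turn about the tool's z in rad. A call has 1 to 8 rows; each row is the pose to reach, as a shift and turn from the pose commanded when the call began, along the tool's axes at that moment; what a row does not reach only later rows make up. A row lasts 1/8 s, in which the tool goes at most 62.5 mm and 10.7 degrees, less where a joint would pass 70% of its speed; a pose out of reach is approached as far as the arm can. A call with a gripper value outside its range is refused whole. "gripper" is the opening, from 0 (shut) to 1 (fully open), set as the call begins (left out, the last holds). The fingers move at their own pace and stop on an object; "newtons" is the grip in N (left out, the last holds). Time passes only in rows, so rows that repeat a pose let the fingers close. It gives the time, the measured TCP pose, the force, the opening and the grip force at its end, in the units of the state.
- monitor.read_state(): the state, without advancing time (a new reading comes with each control period).
- viewer.read_camera(name): name is "side" or "top"; returns a dict with "image" (420x560x3 uint8, red, green, blue), "intrinsics" (3x3 intrinsics, pixels), "T" (4x4, takes a point from camera to world coordinates). Camera axes: x right, y up, looking along -z (the intrinsics and any distortion apply to the point x, -y, -z); pixel columns grow to the right and rows downward; lengths in m; the calibration is good to about 2 mm. A picture is of the moment at which its call begins. There is no depth.
- job.finish_job(): hands the job in; it is judged then, once.
Trained networks look in a picture, given as the dict that the camera call returned (one of the last four; its "shot" number tells which), for a name from the list of things; names that differ only in an ending like _2 or _b are one class to them, and where a whole thing is asked for, a point or a joint stands for the part that bears it (a point fixed in the world has none). Each returns a list of dicts, best first, with "score" (0 to 1); they miss things now and then, are a little off and sometimes report something else, mostly with a low value. They report only what shows in the picture. A call takes as long as a camera call.
- viewer.boxes_of(picture, label): "extent" ([centre column, centre row, width, height] in pixels, round what is visible of it).
- viewer.spot_point(picture, label): "point" ([column, row] in pixels: a listed point, or the origin of a listed thing).
The state is a dict: "time": time; "q": joint angles; "joint_vel": joint speeds; "joint_torque": joint torques, N m; "tool_pos": TCP position; "tcp_rot": TCP orientation; "wrist_force": force on the tool from outside, world axes, zero at the start; "torque": the same for the moment, N m; "width": opening from 0.0 (shut) to 1.0 (fully open); "grip_force": force on a finger pad.
Only numpy, scipy, OpenCV 4.12 (cv2) and the standard library are available. Lean on these libraries where they do the work, as an engineer would, in place of code of your own. Each camera call takes 0.05 s, during which the arm holds its last target. There are 200 camera calls.

## Working session

There is one attempt and no reset: what is moved stays moved. The work goes in short steps, Python scripts to look and compute and a tool call to move; the robot and the scene stay as the last step left them, time stands still between calls to the robot, and variables do not carry over. Pictures are saved under pics/ and viewed, at most 10 in all, crops included, and the job is handed in when it is done.

Besides the shell and the picture viewer there is one more tool, called after "Request:" by a JSON object that holds its "name" and its "arguments". step_arm: Moves the arm, as the interface text tells. Its arguments: {"type":"object","properties":{"series":{"type":"array"},"gripper":{"type":"number"},"newtons":{"type":"number"}},"required":["series"]}

```bash
mkdir -p pics; cat > h.py <<'E'
import numpy as np, cv2
from workcell import monitor, viewer, job
from scipy.spatial.transform import Rotation as R
def ray(p,px):
    K=np.array(p["intrinsics"]);T=np.array(p["T"])
    d=np.linalg.inv(K)@[px[0],px[1],1]; d=T[:3,:3]@[d[0],-d[1],-d[2]]
    return T[:3,3],d
def atz(p,px,z):
    o,d=ray(p,px); return o+d*(z-o[2])/d[2]
def tri(rs):
    A=np.zeros((3,3));b=np.zeros(3)
    for o,d in rs:
        d=d/np.linalg.norm(d);M=np.eye(3)-np.outer(d,d);A+=M;b+=M@o
    return np.linalg.solve(A,b)
E
python3 - <<'E'
from h import *
P={n:viewer.read_camera(n) for n in("side","top")}
for n in P: cv2.imwrite(f"pics/{n}0.png",P[n]["image"][:,:,::-1]); print(n,{k:v for k,v in P[n].items() if k not in("image",)})
Z=dict(prop=0,column=.15,ratchet=None,collar_top=.102,lock_lever_tip=.104,railcar=0,station=0)
for l,z in Z.items():
    rs=[]
    for n in P:
        try:r=viewer.spot_point(P[n],l)[:2]
        except Exception as e: print(l,e);continue
        print(l,n,[(np.round(a["point"],1),round(a["score"],2), np.round(atz(P[n],a["point"],z),3) if z is not None else '') for a in r])
        if r: rs.append(ray(P[n],r[0]["point"]))
    if len(rs)==2: print("  tri",tri(rs).round(4))
s=monitor.read_state();print(s)
E
```

```text
side {'intrinsics': array([[400.74046228,   0.        , 288.05512893],
       [  0.        , 400.74046228, 209.52530894],
       [  0.        ,   0.        ,   1.        ]]), 'T': array([[-0.96700938,  0.19754062, -0.16084327,  0.4703552 ],
       [-0.25426298, -0.70981569,  0.65689575,  0.67958162],
       [ 0.01559452,  0.67612084,  0.7366257 ,  0.71879565],
       [ 0.        ,  0.        ,  0.        ,  1.        ]]), 'shot': 1}
top {'intrinsics': array([[399.73294592,   0.        , 280.4024718 ],
       [  0.        , 399.73294592, 211.20072398],
       [  0.        ,   0.        ,   1.        ]]), 'T': array([[ 0.02569089,  0.98725673, -0.15704816,  0.49823545],
       [-0.99947815,  0.02228988, -0.02337913,  0.11829126],
       [-0.01958061,  0.15756684,  0.98731418,  0.87984858],
       [ 0.        ,  0.        ,  0.        ,  1.        ]]), 'shot': 2}
prop side [(array([302.1, 217.9]), 0.61, array([ 0.588,  0.056, -0.   ]))]
prop top [(array([312.8, 234.7]), 0.96, array([0.587, 0.066, 0.   ]))]
  tri [0.586  0.0671 0.0129]
column side [(array([303.2, 173.9]), 0.86, array([0.
[... 1025 characters left out ...]
  tri [0.5867 0.2473 0.0105]
{'time': 0.8, 'q': array([ 1.18610428e+00,  2.63864711e-01,  1.60394559e+00, -4.31200036e-06,
        1.27370657e+00, -3.68756182e-02]), 'joint_vel': array([-0.00028358,  0.00031028, -0.00174033, -0.00128013,  0.00040166,
        0.00068723]), 'joint_torque': array([-2.34828922e-04, -5.14973724e+01, -3.67697954e+01,  2.74000905e-05,
        6.92928661e-04, -3.57471599e-06]), 'tool_pos': array([0.23006771, 0.63460722, 0.19353296]), 'tcp_rot': array([5.43593570e-01, 3.09418575e+00, 1.15055104e-04]), 'wrist_force': array([-0.28058656,  0.07856002,  0.10919707]), 'torque': array([ 0.0250562 ,  0.00990269, -0.04522335]), 'grip_force': 0.0, 'width': 1.0003460571152964}
```

View pics/top0.png

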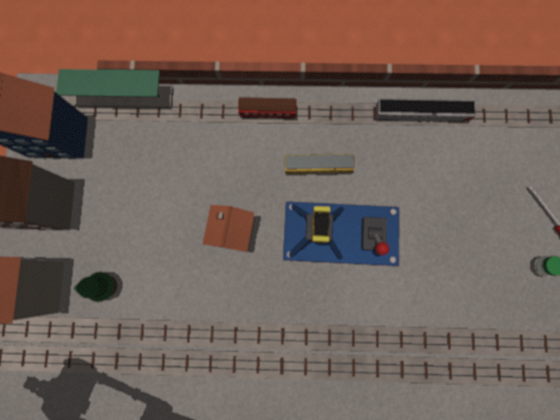

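View pics/side0.png

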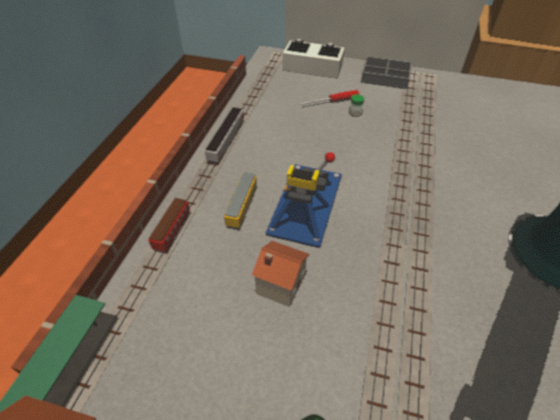

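The pictures show the prop plate at about (285–400, 202–265) in top, the yellow head at (321,225) and the red ball at (382,248). The house is at (228,228) and the railcar at (320,163). This matches the network's points. Next I'll get the yaw and the first move.

```bash
cat >> h.py <<'E'
def go(t,yaw=None):
    """shift in tool axes + turn to bring TCP to t with tool y along the line at yaw (world)"""
    s=monitor.read_state();M=R.from_rotvec(s["tcp_rot"]).as_matrix()
    sh=M.T@(np.array(t)-s["tool_pos"]); tu=0
    if yaw is not None:
        v=M.T@[np.cos(yaw),np.sin(yaw),0]; tu=np.arctan2(-v[0],v[1]); tu=(tu+np.pi/2)%np.pi-np.pi/2
    print("shift",sh.round(4),"turn",round(float(tu),3),"axes",M.round(3).tolist())
E
python3 - <<'E'
from h import *
p=viewer.read_camera("top");im=p["image"].astype(int)
m=((im[:,:,2]>im[:,:,0]+40)&(im[:,:,2]>im[:,:,1]+25)).astype(np.uint8); m[:, :270]=0;m[:,420:]=0
m=cv2.morphologyEx(m,cv2.MORPH_OPEN,np.ones((3,3)))
pts=cv2.findNonZero(m);b=cv2.boxPoints(cv2.minAreaRect(pts));print(b)
w=np.array([atz(p,x,.012) for x in b]);print(w.round(4))
e=[w[(i+1)%4]-w[i] for i in range(4)];L=max(e,key=np.linalg.norm);print([round(float(np.linalg.norm(x)),3) for x in e]); 
a=np.arctan2(L[1],L[0])%np.pi;print("ylinedir",a,"yaw",a-np.pi/2)
yaw=a-np.pi/2;c=w.mean(0)[:2];Rz=np.array([[np.cos(yaw),-np.sin(yaw)],[np.sin(yaw),np.cos(yaw)]])
print("axis from plate",c-Rz@[0,-.055],"lever tip pred",c-Rz@[0,-.055]+Rz@[-.038,-.122])
go([.589,.064,.26],a)
E
```

```text
[[283.29926 259.01498]
 [286.1596  201.808  ]
 [399.42645 207.47131]
 [396.5661  264.67828]]
[[ 0.532   0.1299  0.012 ]
 [ 0.6575  0.1267  0.012 ]
 [ 0.6504 -0.1215  0.012 ]
 [ 0.526  -0.1128  0.012 ]]
[0.126, 0.248, 0.125, 0.243]
ylinedir 1.5421163811615506 yaw -0.02867994563334597
axis from plate [0.59306833 0.06054133] lever tip pred [ 0.55158548 -0.06031881]
shift [-0.5319 -0.4141 -0.0665] turn -0.319 axes [[-0.94, 0.341, -0.0], [0.341, 0.94, 0.0], [0.0, 0.0, -1.0]]
```

Request:
{"name": "step_arm", "arguments": {"series": [0,0,-0.06,0,-0.04,-0.03,-0.067,-0.1,-0.532,-0.414,-0.067,-0.348,-0.532,-0.414,-0.067,-0.348,-0.532,-0.414,-0.067,-0.348,-0.532,-0.414,-0.067,-0.348,-0.532,-0.414,-0.067,-0.348,-0.532,-0.414,-0.067,-0.348], "gripper": 1, "newtons": 50}}

```text
time: 1.85
tool_pos: [0.4576, 0.2733, 0.2609]
tcp_rot: [-0.001, 3.141, 0.001]
wrist_force: [0.3, 0.5, -0.2]
width: 0.998
grip_force: 0.0
```

```bash
python3 - <<'E'
from h import *
go([.591,.063,.26],1.571); print(monitor.read_state()["tool_pos"])
E
```

```text
shift [-0.1333 -0.2104  0.0009] turn 0.0 axes [[-1.0, -0.0, 0.001], [-0.0, 1.0, 0.001], [-0.001, 0.001, -1.0]]
[0.45757617 0.27333742 0.26087446]
```

Request:
{"name": "step_arm", "arguments": {"series": [-0.133,-0.21,0,0,-0.133,-0.21,0,0,-0.133,-0.21,0,0,-0.133,-0.21,0.0,0,-0.133,-0.21,0.0,0,-0.133,-0.21,0.0,0]}}

```text
time: 2.6
tool_pos: [0.5895, 0.0652, 0.2603]
tcp_rot: [-0.001, -3.141, -0.001]
wrist_force: [0.6, 0.4, -0.1]
width: 1.001
grip_force: 0.0
```

```bash
python3 - <<'E'
from h import *
print(monitor.read_state()["tool_pos"])
Z=dict(column=.15,lock_lever_tip=.104)
p=viewer.read_camera("side"); q=viewer.read_camera("top")
for l,z in Z.items():
  for n,c in(("s",p),("t",q)):
    print(l,n,[(np.round(a["point"],1),round(a["score"],2),np.round(atz(c,a["point"],z),4)) for a in viewer.spot_point(c,l)[:1]])
im=np.hstack([cv2.resize(c["image"][y:y+130,x:x+130],(400,400),interpolation=cv2.INTER_CUBIC) for c,x,y in((p,240,110),(q,260,160))])
cv2.imwrite("pics/c1.png",im[:,:,::-1])
E
```

```text
[0.58946051 0.06517907 0.2603162 ]
column s [(array([303.4, 175.2]), 0.62, array([0.5884, 0.0694, 0.15  ]))]
column t [(array([317.1, 223.1]), 0.52, array([0.5937, 0.0676, 0.15  ]))]
lock_lever_tip s [(array([329.2, 161. ]), 0.59, array([ 0.5508, -0.0442,  0.104 ]))]
lock_lever_tip t [(array([383.3, 245. ]), 0.66, array([ 0.5601, -0.0636,  0.104 ]))]
```

View pics/c1.png

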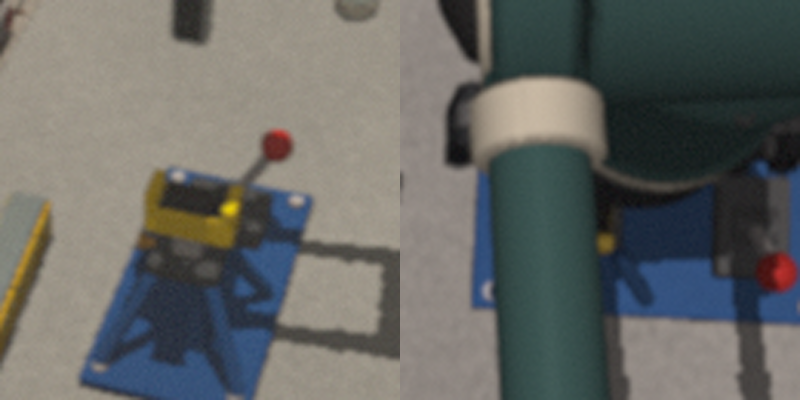

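The side crop shows the head at about (302,178) px, directly below the open finger (302,116). The ball is at (330,157), and the house side is clear. Descending.

Request:
{"name": "step_arm", "arguments": {"series": [0,-0.001,0.04,0,0,-0.001,0.08,0,0,-0.001,0.11,0,0,-0.001,0.125,0,0,-0.001,0.135,0,0,-0.001,0.142,0,0,-0.001,0.142,0]}}

```text
time: 3.78
tool_pos: [0.5901, 0.0642, 0.1188]
tcp_rot: [-0.001, 3.141, 0.0]
wrist_force: [-0.1, 0.1, -0.5]
width: 1.001
grip_force: 0.0
```

```bash
python3 - <<'E'
from h import *
print(monitor.read_state()["tool_pos"])
p=viewer.read_camera("side")
cv2.imwrite("pics/c2.png",cv2.resize(p["image"][90:240,220:400],(720,600),interpolation=cv2.INTER_CUBIC)[:,:,::-1])
E
```

```text
[0.59005414 0.06418666 0.11884403]
```

View pics/c2.png

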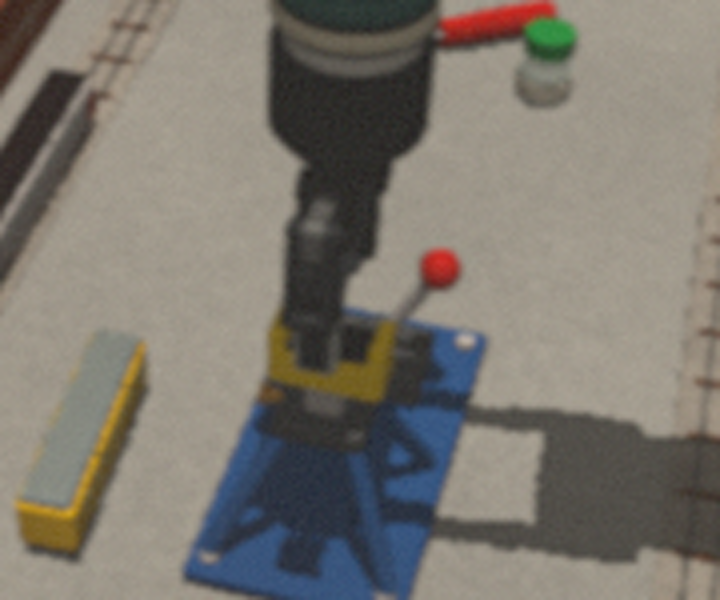

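The finger stands in front of the head, clear of the horns, and the lever ball is free at crop (440,268). Closing.

Request:
{"name": "step_arm", "arguments": {"series": [0,0,0,0,0,0,0,0,0,0,0,0,0,0,0,0,0,0,0,0,0,0,0,0,0,0,0,0,0,0,0,0], "gripper": 0.2, "newtons": 50}}

```text
time: 4.82
tool_pos: [0.5898, 0.0641, 0.1185]
tcp_rot: [0.0, -3.142, 0.0]
wrist_force: [0.4, -0.2, 0.1]
width: 0.2
grip_force: 0.0
```

```bash
python3 - <<'E'
from h import *
p=viewer.read_camera("side");q=viewer.read_camera("top")
im=np.hstack([cv2.resize(c["image"][y:y+120,x:x+80],(400,600),interpolation=cv2.INTER_CUBIC) for c,x,y in((p,265,120),(q,280,170))])
cv2.imwrite("pics/c3.png",im[:,:,::-1])
s=monitor.read_state();print(s["width"],s["grip_force"],s["wrist_force"])
E
```

```text
0.1971945594857812 0.0 [ 0.68266476 -0.65942557 -0.21911869]
```

View pics/c3.png

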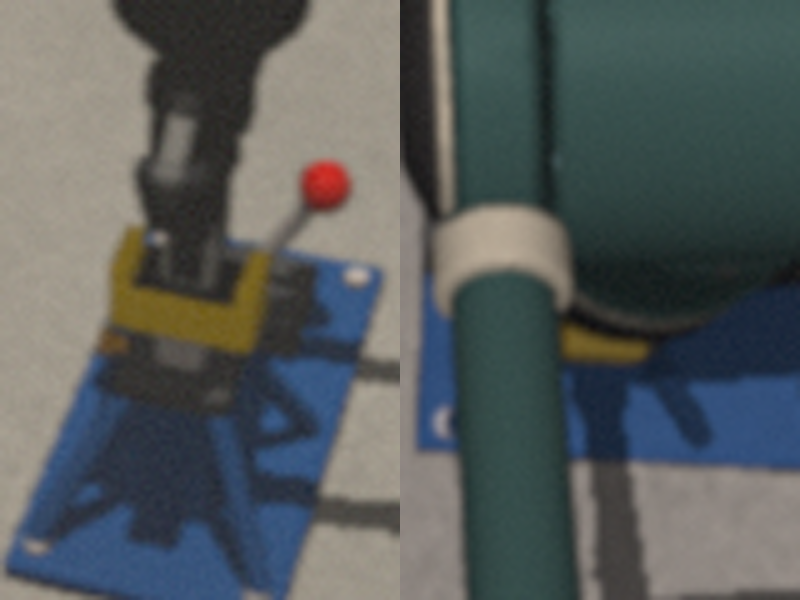

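```bash
python3 - <<'E'
from h import *
p=viewer.read_camera("side");K=p["intrinsics"];T=np.linalg.inv(p["T"])
def pr(X):
    c=T[:3,:3]@X+T[:3,3];c=K@[c[0],-c[1],-c[2]];c=c[:2]/c[2];return ((c-[265,120])*5).round(0)
for cy in(.064,.05,.08):
  for dx in(-.032,.032):
    for dy in(-.015,.015):
      print(cy,dx,dy,"top",pr(np.array([.59+dx,cy+dy,.146])),"bot",pr(np.array([.59+dx,cy+dy,.12])))
for y in (.064,.0725,.086,.107): print("finger tip",y,pr(np.array([.59,y,.1185])),pr(np.array([.59,y,.132])))
print("collar top corners",[pr(np.array([.59+a,.064+.026,.102])) for a in(-.026,.026)])
im=p["image"].astype(int);m=((im[:,:,0]>im[:,:,2]*1.8+25)&(im[:,:,1]>im[:,:,2]*1.6+20)).astype(np.uint8)
m=m[150:200,280:325];ys,xs=np.nonzero(m);print("yellow crop bbox",(xs.min()+15)*5,(ys.min()+30)*5,(xs.max()+15)*5,(ys.max()+30)*5)
E
```

```text
0.064 -0.032 -0.015 top [272. 265.] bot [268. 309.]
0.064 -0.032 0.015 top [258. 312.] bot [253. 356.]
0.064 0.032 -0.015 top [126. 237.] bot [125. 282.]
0.064 0.032 0.015 top [108. 283.] bot [108. 328.]
0.05 -0.032 -0.015 top [279. 243.] bot [274. 288.]
0.05 -0.032 0.015 top [265. 289.] bot [260. 334.]
0.05 0.032 -0.015 top [134. 217.] bot [133. 261.]
0.05 0.032 0.015 top [117. 262.] bot [116. 306.]
0.08 -0.032 -0.015 top [265. 289.] bot [260. 334.]
0.08 -0.032 0.015 top [250. 338.] bot [246. 382.]
0.08 0.032 -0.015 top [117. 262.] bot [116. 306.]
0.08 0.032 0.015 top [ 99. 309.] bot [ 98. 353.]
finger tip 0.064 [188. 321.] [189. 298.]
finger tip 0.0725 [184. 334.] [185. 311.]
finger tip 0.086 [176. 356.] [177. 333.]
finger tip 0.107 [164. 390.] [165. 367.]
collar top corners [array([232., 401.]), array([114., 378.])]
yellow crop bbox 115 230 260 345
```

```bash
python3 - <<'E'
from h import *
p=viewer.read_camera("side");K=p["intrinsics"];T=np.linalg.inv(p["T"])
def pr(X):
    c=T[:3,:3]@X+T[:3,3];c=K@[c[0],-c[1],-c[2]];return (c[:2]/c[2]).round(1)
print("c1 observed ~ (302,124)",[(y,z,pr(np.array([.5895,y,z]))) for y in(.107,.12) for z in(.26,.273,.29)])
s=monitor.read_state();print(s["q"],s["tool_pos"])
im=p["image"];print(im[160:200:2,302].tolist())
E
```

```text
c1 observed ~ (302,124) [(0.107, 0.26, array([300.7, 144.1])), (0.107, 0.273, array([301. , 138.3])), (0.107, 0.29, array([301.4, 130.6])), (0.12, 0.26, array([299.1, 148.4])), (0.12, 0.273, array([299.3, 142.7])), (0.12, 0.29, array([299.7, 134.9]))]
[ 6.62847346e-02  1.68686804e-01  1.86200199e+00 -2.15930295e-05
  1.11092503e+00 -1.50472021e+00] [0.58975064 0.06409614 0.11846931]
[[43, 44, 40], [44, 41, 40], [45, 43, 42], [47, 45, 43], [44, 45, 44], [45, 42, 40], [42, 41, 40], [41, 40, 38], [54, 52, 49], [54, 49, 41], [113, 94, 37], [117, 97, 39], [116, 94, 30], [116, 95, 35], [95, 85, 64], [88, 85, 79], [86, 83, 77], [63, 62, 59], [52, 54, 50], [57, 54, 53]]
```

In both pictures the fingertip sits about 30 mm higher than the reported TCP suggests, and the pads closed above the block with no contact. I'll open, go lower, which is safe beside the head, and close softly. The opening reading will show what was caught: about 0.35 for the head, 0.61 for the collar.

Request:
{"name": "step_arm", "arguments": {"series": [0,0,0,0,0,0,0,0,0,0,0,0,0,0,0,0,0,0,0,0,0,0,0,0], "gripper": 1, "newtons": 20}}

```text
time: 5.78
tool_pos: [0.5898, 0.0641, 0.1185]
tcp_rot: [-0.0, 3.142, 0.0]
wrist_force: [-0.8, -0.1, -0.3]
width: 0.998
grip_force: 0.0
```

Request:
{"name": "step_arm", "arguments": {"series": [0,0,0.005,0,0,0,0.01,0,0,0,0.015,0,0,0,0.015,0]}}

```text
time: 6.28
tool_pos: [0.5891, 0.064, 0.1026]
tcp_rot: [0.0, -3.14, 0.0]
wrist_force: [0.7, 0.8, 0.5]
width: 0.997
grip_force: 0.0
```

```bash
python3 - <<'E'
from h import *
p=viewer.read_camera("side")
cv2.imwrite("pics/c4.png",cv2.resize(p["image"][100:220,245:365],(600,600),interpolation=cv2.INTER_CUBIC)[:,:,::-1])
E
```

```text
(no output)
```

View pics/c4.png

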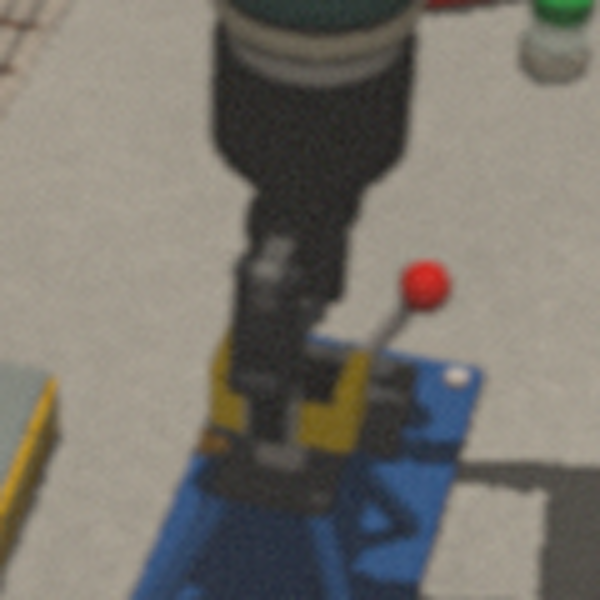

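The near fingertip is at crop (275,440), roughly z 0.14 and still level with the block's top. I'll go another 15 mm down and close softly.

Request:
{"name": "step_arm", "arguments": {"series": [0,0,0.005,0,0,0,0.01,0,0,0,0.014,0,0,0,0.014,0]}}

```text
time: 6.82
tool_pos: [0.5893, 0.0641, 0.0888]
tcp_rot: [0.0, -3.14, 0.0]
wrist_force: [0.6, -0.2, 0.8]
width: 0.999
grip_force: 0.0
```

Request:
{"name": "step_arm", "arguments": {"series": [0,0,0,0,0,0,0,0,0,0,0,0,0,0,0,0,0,0,0,0,0,0,0,0,0,0,0,0,0,0,0,0], "gripper": 0.25, "newtons": 20}}

```text
time: 7.82
tool_pos: [0.59, 0.0614, 0.0903]
tcp_rot: [0.0, 3.141, -0.006]
wrist_force: [-1.1, -8.4, 3.3]
width: 0.349
grip_force: 22.7
```

Opening 0.349 means it caught the 30 mm head. I'll relieve the sideways force and firm up the grip.

Request:
{"name": "step_arm", "arguments": {"series": [0,-0.001,-0.001,0,0,-0.002,-0.001,0,0,-0.003,-0.001,0,0,-0.003,-0.001,0,0,-0.003,-0.001,0,0,-0.003,-0.001,0], "gripper": 0.2, "newtons": 60}}

```text
time: 8.57
tool_pos: [0.5899, 0.0615, 0.0905]
tcp_rot: [-0.0, 3.141, 0.001]
wrist_force: [0.5, 1.2, -1.0]
width: 0.338
grip_force: 60.2
```

Request:
{"name": "step_arm", "arguments": {"series": [0,0,-0.001,0,0,0,-0.002,0,0,0,-0.002,0]}}

```text
time: 8.95
tool_pos: [0.5899, 0.0615, 0.0923]
tcp_rot: [-0.0, 3.141, 0.001]
wrist_force: [4.0, 2.9, -6.7]
width: 0.338
grip_force: 59.7
```

Request:
{"name": "step_arm", "arguments": {"series": [0,0,-0.001,0,0,0,-0.002,0,0,0,-0.002,0]}}

```text
time: 9.32
tool_pos: [0.5899, 0.0614, 0.0947]
tcp_rot: [-0.0, 3.141, 0.001]
wrist_force: [4.1, 3.3, -4.8]
width: 0.337
grip_force: 59.8
```

Request:
{"name": "step_arm", "arguments": {"series": [0,0,-0.001,0,0,0,-0.002,0,0,0,-0.002,0]}}

```text
time: 9.7
tool_pos: [0.5899, 0.0614, 0.0967]
tcp_rot: [-0.0, 3.141, 0.001]
wrist_force: [4.9, 2.4, -4.6]
width: 0.331
grip_force: 59.8
```

Request:
{"name": "step_arm", "arguments": {"series": [0,0,-0.001,0,0,0,-0.002,0,0,0,-0.002,0]}}

```text
time: 10.07
tool_pos: [0.5899, 0.0614, 0.0987]
tcp_rot: [-0.0, 3.141, 0.001]
wrist_force: [4.0, 3.8, -5.8]
width: 0.332
grip_force: 59.7
```

Request:
{"name": "step_arm", "arguments": {"series": [0,0,-0.001,0,0,0,-0.002,0,0,0,-0.002,0]}}

```text
time: 10.45
tool_pos: [0.5899, 0.0614, 0.1006]
tcp_rot: [-0.0, 3.141, 0.001]
wrist_force: [4.4, 3.7, -6.1]
width: 0.339
grip_force: 59.7
```

Request:
{"name": "step_arm", "arguments": {"series": [0,0,-0.001,0,0,0,-0.002,0,0,0,-0.002,0]}}

```text
time: 10.82
tool_pos: [0.5899, 0.0614, 0.1027]
tcp_rot: [-0.0, 3.141, 0.001]
wrist_force: [3.4, 2.6, -5.5]
width: 0.339
grip_force: 59.7
```

Request:
{"name": "step_arm", "arguments": {"series": [0,0,-0.001,0,0,0,-0.002,0,0,0,-0.002,0]}}

```text
time: 11.2
tool_pos: [0.5899, 0.0615, 0.1046]
tcp_rot: [-0.0, 3.141, 0.001]
wrist_force: [3.0, 4.1, -6.2]
width: 0.336
grip_force: 59.7
```

Request:
{"name": "step_arm", "arguments": {"series": [0,0,-0.001,0,0,0,-0.002,0,0,0,-0.002,0]}}

```text
time: 11.58
tool_pos: [0.5899, 0.0614, 0.1066]
tcp_rot: [-0.0, 3.141, 0.001]
wrist_force: [3.2, 3.0, -5.2]
width: 0.338
grip_force: 59.7
```

Request:
{"name": "step_arm", "arguments": {"series": [0,0,-0.001,0,0,0,-0.002,0,0,0,-0.002,0]}}

```text
time: 11.95
tool_pos: [0.5899, 0.0614, 0.1086]
tcp_rot: [-0.0, 3.141, 0.001]
wrist_force: [4.2, 2.9, -5.2]
width: 0.336
grip_force: 59.7
```

Request:
{"name": "step_arm", "arguments": {"series": [0,0,-0.001,0,0,0,-0.002,0,0,0,-0.002,0]}}

```text
time: 12.32
tool_pos: [0.5899, 0.0615, 0.1106]
tcp_rot: [-0.0, 3.141, 0.001]
wrist_force: [4.6, 3.3, -5.2]
width: 0.336
grip_force: 59.7
```

Request:
{"name": "step_arm", "arguments": {"series": [0,0,-0.001,0,0,0,-0.002,0,0,0,-0.002,0]}}

```text
time: 12.7
tool_pos: [0.5899, 0.0614, 0.1118]
tcp_rot: [-0.0, 3.141, 0.001]
wrist_force: [5.6, 3.6, -9.3]
width: 0.335
grip_force: 59.9
```

Request:
{"name": "step_arm", "arguments": {"series": [0,0,-0.001,0,0,0,-0.002,0,0,0,-0.002,0]}}

```text
time: 13.08
tool_pos: [0.5898, 0.0614, 0.1132]
tcp_rot: [-0.0, 3.142, 0.001]
wrist_force: [7.0, 3.7, -11.8]
width: 0.335
grip_force: 60.0
```

Request:
{"name": "step_arm", "arguments": {"series": [0,0,-0.001,0,0,0,-0.002,0,0,0,-0.002,0]}}

```text
time: 13.45
tool_pos: [0.5898, 0.0615, 0.115]
tcp_rot: [-0.0, 3.142, 0.001]
wrist_force: [7.4, 3.4, -12.5]
width: 0.335
grip_force: 60.1
```

Request:
{"name": "step_arm", "arguments": {"series": [0,0,-0.001,0,0,0,-0.002,0,0,0,-0.002,0]}}

```text
time: 13.82
tool_pos: [0.5898, 0.0614, 0.1168]
tcp_rot: [0.0, -3.142, -0.001]
wrist_force: [8.3, 3.5, -13.3]
width: 0.334
grip_force: 60.2
```

The first climb began at z≈0.1108, so clicks are expected near 0.121, 0.135, 0.149 and 0.163.

Request:
{"name": "step_arm", "arguments": {"series": [0,0,-0.001,0,0,0,-0.002,0,0,0,-0.002,0]}}

```text
time: 14.2
tool_pos: [0.5899, 0.0614, 0.1203]
tcp_rot: [-0.0, 3.141, 0.001]
wrist_force: [4.8, 3.3, -7.2]
width: 0.335
grip_force: 61.2
```

Request:
{"name": "step_arm", "arguments": {"series": [0,0,-0.001,0,0,0,-0.002,0,0,0,-0.002,0]}}

```text
time: 14.58
tool_pos: [0.5899, 0.0614, 0.1226]
tcp_rot: [-0.0, 3.141, 0.001]
wrist_force: [4.2, 2.9, -6.1]
width: 0.338
grip_force: 61.3
```

Request:
{"name": "step_arm", "arguments": {"series": [0,0,-0.001,0,0,0,-0.002,0,0,0,-0.002,0]}}

```text
time: 14.95
tool_pos: [0.5899, 0.0614, 0.1246]
tcp_rot: [-0.0, 3.141, 0.001]
wrist_force: [4.3, 4.5, -5.1]
width: 0.335
grip_force: 61.3
```

Request:
{"name": "step_arm", "arguments": {"series": [0,0,-0.001,0,0,0,-0.002,0,0,0,-0.002,0]}}

```text
time: 15.32
tool_pos: [0.5899, 0.0614, 0.1258]
tcp_rot: [-0.0, 3.141, 0.001]
wrist_force: [6.8, 3.3, -8.9]
width: 0.337
grip_force: 60.7
```

Request:
{"name": "step_arm", "arguments": {"series": [0,0,-0.001,0,0,0,-0.002,0,0,0,-0.002,0]}}

```text
time: 15.7
tool_pos: [0.5899, 0.0614, 0.1272]
tcp_rot: [-0.0, 3.142, 0.001]
wrist_force: [6.6, 3.4, -11.1]
width: 0.329
grip_force: 60.5
```

Request:
{"name": "step_arm", "arguments": {"series": [0,0,-0.001,0,0,0,-0.002,0,0,0,-0.002,0]}}

```text
time: 16.08
tool_pos: [0.5898, 0.0614, 0.1288]
tcp_rot: [0.0, -3.141, -0.001]
wrist_force: [8.6, 4.3, -13.3]
width: 0.337
grip_force: 60.3
```

Request:
{"name": "step_arm", "arguments": {"series": [0,0,-0.001,0,0,0,-0.002,0,0,0,-0.002,0]}}

```text
time: 16.45
tool_pos: [0.5898, 0.0614, 0.1307]
tcp_rot: [0.0, -3.141, -0.001]
wrist_force: [8.4, 4.1, -13.6]
width: 0.336
grip_force: 60.2
```

Request:
{"name": "step_arm", "arguments": {"series": [0,0,-0.001,0,0,0,-0.002,0,0,0,-0.002,0]}}

```text
time: 16.82
tool_pos: [0.5899, 0.0614, 0.1343]
tcp_rot: [-0.0, 3.141, 0.001]
wrist_force: [4.6, 4.3, -5.9]
width: 0.337
grip_force: 61.2
```

Request:
{"name": "step_arm", "arguments": {"series": [0,0,-0.001,0,0,0,-0.002,0,0,0,-0.002,0]}}

```text
time: 17.2
tool_pos: [0.5899, 0.0614, 0.1366]
tcp_rot: [-0.0, 3.141, 0.001]
wrist_force: [3.6, 3.5, -5.0]
width: 0.333
grip_force: 61.3
```

Request:
{"name": "step_arm", "arguments": {"series": [0,0,-0.001,0,0,0,-0.002,0,0,0,-0.002,0]}}

```text
time: 17.58
tool_pos: [0.5899, 0.0614, 0.1385]
tcp_rot: [-0.0, 3.141, 0.001]
wrist_force: [4.1, 2.4, -4.8]
width: 0.335
grip_force: 61.3
```

Request:
{"name": "step_arm", "arguments": {"series": [0,0,-0.001,0,0,0,-0.002,0,0,0,-0.002,0]}}

```text
time: 17.95
tool_pos: [0.5899, 0.0614, 0.1397]
tcp_rot: [-0.0, 3.141, 0.001]
wrist_force: [6.0, 3.3, -8.9]
width: 0.334
grip_force: 60.7
```

Request:
{"name": "step_arm", "arguments": {"series": [0,0,-0.001,0,0,0,-0.002,0,0,0,-0.002,0]}}

```text
time: 18.32
tool_pos: [0.5899, 0.0614, 0.1411]
tcp_rot: [-0.0, 3.142, 0.001]
wrist_force: [6.8, 3.7, -11.2]
width: 0.335
grip_force: 60.5
```

Request:
{"name": "step_arm", "arguments": {"series": [0,0,-0.001,0,0,0,-0.002,0,0,0,-0.002,0]}}

```text
time: 18.7
tool_pos: [0.5898, 0.0614, 0.1428]
tcp_rot: [0.0, -3.141, -0.001]
wrist_force: [7.7, 3.9, -13.0]
width: 0.334
grip_force: 60.3
```

Request:
{"name": "step_arm", "arguments": {"series": [0,0,-0.001,0,0,0,-0.002,0,0,0,-0.002,0]}}

```text
time: 19.08
tool_pos: [0.5898, 0.0614, 0.1446]
tcp_rot: [0.0, -3.141, -0.001]
wrist_force: [7.6, 3.2, -12.5]
width: 0.336
grip_force: 60.2
```

Request:
{"name": "step_arm", "arguments": {"series": [0,0,-0.001,0,0,0,-0.002,0,0,0,-0.002,0]}}

```text
time: 19.45
tool_pos: [0.5899, 0.0614, 0.1482]
tcp_rot: [-0.0, 3.142, 0.001]
wrist_force: [4.5, 2.7, -6.7]
width: 0.334
grip_force: 61.2
```

Request:
{"name": "step_arm", "arguments": {"series": [0,0,-0.001,0,0,0,-0.002,0,0,0,-0.002,0]}}

```text
time: 19.82
tool_pos: [0.5899, 0.0614, 0.1505]
tcp_rot: [-0.0, 3.141, 0.001]
wrist_force: [4.6, 3.6, -5.0]
width: 0.339
grip_force: 61.3
```

Request:
{"name": "step_arm", "arguments": {"series": [0,0,-0.001,0,0,0,-0.002,0,0,0,-0.002,0]}}

```text
time: 20.2
tool_pos: [0.5899, 0.0614, 0.1526]
tcp_rot: [-0.0, 3.141, 0.001]
wrist_force: [4.2, 4.3, -5.2]
width: 0.335
grip_force: 61.3
```

Request:
{"name": "step_arm", "arguments": {"series": [0,0,-0.001,0,0,0,-0.002,0,0,0,-0.002,0]}}

```text
time: 20.58
tool_pos: [0.5899, 0.0614, 0.1537]
tcp_rot: [-0.0, 3.141, 0.001]
wrist_force: [6.4, 4.1, -8.0]
width: 0.339
grip_force: 60.7
```

Request:
{"name": "step_arm", "arguments": {"series": [0,0,-0.001,0,0,0,-0.002,0,0,0,-0.002,0]}}

```text
time: 20.95
tool_pos: [0.5898, 0.0614, 0.155]
tcp_rot: [0.0, -3.141, -0.001]
wrist_force: [7.8, 4.1, -11.7]
width: 0.336
grip_force: 60.5
```

Request:
{"name": "step_arm", "arguments": {"series": [0,0,-0.001,0,0,0,-0.002,0,0,0,-0.002,0]}}

```text
time: 21.32
tool_pos: [0.5898, 0.0614, 0.1567]
tcp_rot: [0.0, -3.141, -0.001]
wrist_force: [7.8, 3.7, -12.8]
width: 0.332
grip_force: 60.4
```

Request:
{"name": "step_arm", "arguments": {"series": [0,0,-0.001,0,0,0,-0.002,0,0,0,-0.002,0]}}

```text
time: 21.7
tool_pos: [0.5898, 0.0614, 0.1586]
tcp_rot: [0.0, -3.141, -0.001]
wrist_force: [8.6, 3.4, -13.1]
width: 0.335
grip_force: 60.2
```

Request:
{"name": "step_arm", "arguments": {"series": [0,0,-0.001,0,0,0,-0.002,0,0,0,-0.002,0]}}

```text
time: 22.08
tool_pos: [0.5899, 0.0614, 0.1622]
tcp_rot: [0.0, -3.142, -0.001]
wrist_force: [5.2, 2.4, -5.6]
width: 0.333
grip_force: 61.2
```

Request:
{"name": "step_arm", "arguments": {"series": [0,0,-0.001,0,0,0,-0.002,0,0,0,-0.002,0]}}

```text
time: 22.45
tool_pos: [0.5899, 0.0614, 0.1645]
tcp_rot: [-0.0, 3.141, 0.001]
wrist_force: [4.3, 2.9, -5.2]
width: 0.333
grip_force: 61.3
```

Fourth fall felt. I'll add 1.5 mm so the click is certain, still before the next climb at about 0.1668, then lower gently.

Request:
{"name": "step_arm", "arguments": {"series": [0,0,-0.0008,0,0,0,-0.0015,0,0,0,-0.0015,0]}}

```text
time: 22.82
tool_pos: [0.5899, 0.0614, 0.1659]
tcp_rot: [-0.0, 3.141, 0.001]
wrist_force: [4.3, 3.6, -5.0]
width: 0.34
grip_force: 61.3
```

Request:
{"name": "step_arm", "arguments": {"series": [0,0,0.0007,0,0,0,0.0015,0,0,0,0.0015,0]}}

```text
time: 23.2
tool_pos: [0.5899, 0.0614, 0.1644]
tcp_rot: [-0.0, 3.141, 0.001]
wrist_force: [4.8, 3.5, -6.0]
width: 0.338
grip_force: 61.3
```

Request:
{"name": "step_arm", "arguments": {"series": [0,0,0.0005,0,0,0,0.001,0,0,0,0.001,0]}}

```text
time: 23.58
tool_pos: [0.5899, 0.0614, 0.1635]
tcp_rot: [-0.0, 3.141, 0.001]
wrist_force: [4.7, 3.2, -4.7]
width: 0.339
grip_force: 61.3
```

Request:
{"name": "step_arm", "arguments": {"series": [0,0,0.0005,0,0,0,0.001,0,0,0,0.001,0]}}

```text
time: 23.95
tool_pos: [0.5899, 0.0614, 0.1631]
tcp_rot: [-0.0, 3.141, 0.001]
wrist_force: [2.5, 3.8, -0.3]
width: 0.334
grip_force: 61.8
```

It rests on the pawl: the vertical force went from -5 to about 0 at z=0.1631, which puts the head at about 222.6 mm. Releasing.

Request:
{"name": "step_arm", "arguments": {"series": [0,0,0.0004,0,0,0,0.0004,0,0,0,0.0004,0], "newtons": 20}}

```text
time: 24.32
tool_pos: [0.59, 0.0614, 0.163]
tcp_rot: [-0.0, 3.141, 0.001]
wrist_force: [0.5, 4.9, 5.3]
width: 0.331
grip_force: 62.4
```

Request:
{"name": "step_arm", "arguments": {"series": [0,0,0,0,0,0,0,0,0,0,0,0,0,0,0,0,0,0,0,0,0,0,0,0,0,0,0,0], "gripper": 1}}

```text
time: 25.2
tool_pos: [0.5898, 0.0611, 0.1621]
tcp_rot: [-0.0, 3.142, -0.0]
wrist_force: [-0.2, -0.2, 0.4]
width: 1.0
grip_force: 0.0
```

```bash
python3 - <<'E'
from h import *
p=viewer.read_camera("side");print(monitor.read_state()["tool_pos"])
K=p["intrinsics"];T=np.linalg.inv(p["T"])
def pr(X):
    c=T[:3,:3]@X+T[:3,3];c=K@[c[0],-c[1],-c[2]];return (c[:2]/c[2]).round(1)
print([(np.round(a["point"],1),round(a["score"],2)) for a in viewer.spot_point(p,"column")[:2]],[(z,pr(np.array([.59,.061,z]))) for z in(.205,.2226,.236)])
cv2.imwrite("pics/c5.png",cv2.resize(p["image"][90:240,220:400],(720,600),interpolation=cv2.INTER_CUBIC)[:,:,::-1])
E
```

```text
[0.58976389 0.06110367 0.16211951]
[(array([306.7, 148.2]), 0.6)] [(0.205, array([304.8, 152. ])), (0.2226, array([305.2, 145.1])), (0.236, array([305.5, 139.6]))]
```

View pics/c5.png

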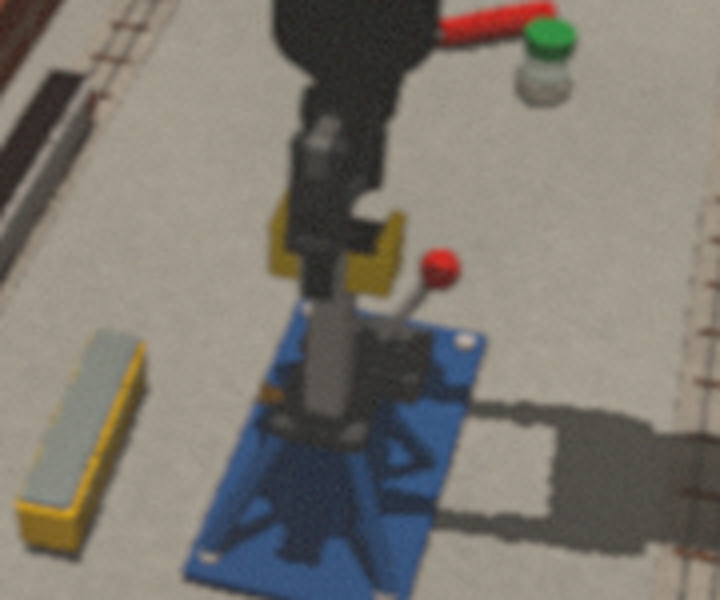

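The head is up on the column at crop (335,250), the pads are clear and the lever still leans to its start side with the ball at (440,268). Now I'll rise, shut the fingers and go to the -x side of the ball.

Request:
{"name": "step_arm", "arguments": {"series": [0,0,-0.02,0,0,0,-0.05,0,0,0,-0.08,0,0,0,-0.1,0,0,0,-0.1,0]}}

```text
time: 25.92
tool_pos: [0.5913, 0.0612, 0.2651]
tcp_rot: [-0.0, 3.137, 0.001]
wrist_force: [0.6, -0.4, 0.1]
width: 1.0
grip_force: 0.0
```

Request:
{"name": "step_arm", "arguments": {"series": [0.03,-0.04,0,0,0.06,-0.08,0,0,0.09,-0.123,0,0,0.09,-0.123,0,0,0.09,-0.123,0.05,0,0.09,-0.123,0.1,0,0.09,-0.123,0.14,0,0.09,-0.123,0.14,0], "gripper": 0}}

```text
time: 26.92
tool_pos: [0.4959, -0.0604, 0.1174]
tcp_rot: [0.001, -3.132, -0.003]
wrist_force: [-1.0, -0.4, 1.1]
width: 0.0
grip_force: 0.0
```

Request:
{"name": "step_arm", "arguments": {"series": [0,0,0.03,0,0,0,0.056,0,0,0,0.056,0,0,0,0.056,0]}}

```text
time: 27.42
tool_pos: [0.5016, -0.0619, 0.0681]
tcp_rot: [-0.001, 3.139, -0.001]
wrist_force: [-0.1, -0.8, 0.4]
width: 0.0
grip_force: 0.0
```

```bash
python3 - <<'E'
from h import *
p=viewer.read_camera("side");q=viewer.read_camera("top");go([.606,-.062,.065])
for n,c in(("s",p),("t",q)): print(n,[(np.round(a["point"],1),round(a["score"],2),np.round(atz(c,a["point"],.104),4)) for a in viewer.spot_point(c,"lock_lever_tip")[:1]])
im=np.hstack([cv2.resize(c["image"][y:y+120,x:x+80],(400,600),interpolation=cv2.INTER_CUBIC) for c,x,y in((p,285,110),(q,340,190))])
cv2.imwrite("pics/c6.png",im[:,:,::-1])
E
```

```text
shift [-0.1043  0.      0.0036] turn 0.0 axes [[-1.0, -0.0, 0.004], [-0.0, 1.0, -0.001], [-0.004, -0.001, -1.0]]
s [(array([289.8, 187.9]), 0.69, array([0.6173, 0.0681, 0.104 ]))]
t [(array([382.5, 248.8]), 0.48, array([ 0.5527, -0.062 ,  0.104 ]))]
```

View pics/c6.png

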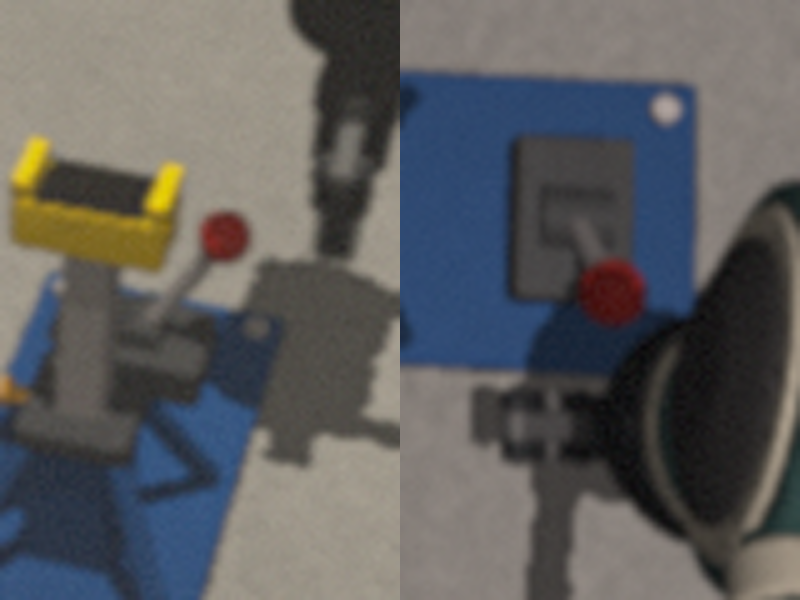

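Top crop: ball at (612,292), fingers on its -x side at (555,425). Side crop: fingertip at (335,255), ball at (225,237), head up on the column. I'll check the tip height from the side pixel.

```bash
python3 - <<'E'
from h import *
p=viewer.read_camera("side")
for px in((352,161),(330,157.4)):
    o,d=ray(p,px); t=(-.062-o[1])/d[1]; print(px,(o+d*t).round(4))
E
```

```text
(352, 161) [ 0.4992 -0.062   0.1014]
(330, 157.4) [ 0.5519 -0.062   0.1003]
```

The tip is at about z 0.101, near the ball's centre height. I'll go down 10 mm, then sweep +x.

Request:
{"name": "step_arm", "arguments": {"series": [0,0,0.01,0,0,0,0.01,0,-0.01,0,0.01,0,-0.02,0,0.01,0,-0.03,0,0.01,0,-0.04,0,0.01,0,-0.05,0,0.01,0]}}

```text
time: 28.55
tool_pos: [0.5504, -0.0619, 0.056]
tcp_rot: [0.0, -3.141, -0.0]
wrist_force: [-0.9, 0.4, 0.1]
width: 0.001
grip_force: 0.7
```

Request:
{"name": "step_arm", "arguments": {"series": [-0.01,0,0,0,-0.02,0,0,0,-0.03,0,0,0,-0.038,0,0,0,-0.045,0,0,0,-0.05,0,0,0,-0.053,0,0,0,-0.053,0,0,0]}}

```text
time: 29.55
tool_pos: [0.6032, -0.0619, 0.0562]
tcp_rot: [-0.0, 3.141, 0.0]
wrist_force: [0.1, -0.1, 0.5]
width: -0.001
grip_force: 0.0
```

```bash
python3 - <<'E'
from h import *
p=viewer.read_camera("side");q=viewer.read_camera("top");im=p["image"].astype(int)
m=((im[:,:,0]>90)&(im[:,:,1]<60)&(im[:,:,2]<60)); m[:130]=0;m[200:]=0;m[:,:285]=0;m[:,:][:,380:]=0
ys,xs=np.nonzero(m);print("red",len(xs),xs.mean(),ys.mean())
o,d=ray(p,(xs.mean(),ys.mean()));print(o+d*(-.062-o[1])/d[1])
for n,c in(("s",p),("t",q)): print(n,[(np.round(a["point"],1),round(a["score"],2),np.round(atz(c,a["point"],.104),4)) for a in viewer.spot_point(c,"lock_lever_tip")[:2]])
E
```

```text
red 0 nan nan
[nan nan nan]
s [(array([304.4, 147.5]), 0.25, array([ 0.6183, -0.0772,  0.104 ]))]
t []<stdin>:4: RuntimeWarning: Mean of empty slice.
  ret = ret.dtype.type(ret / rcount)
<stdin>:5: RuntimeWarning: Mean of empty slice.
```

Request:
{"name": "step_arm", "arguments": {"series": [-0.001,0,0,0,-0.002,0,0,0,-0.003,0,0,0,-0.003,0,0,0]}}

```text
time: 30.25
tool_pos: [0.6038, -0.0619, 0.0561]
tcp_rot: [0.0, -3.137, -0.0]
wrist_force: [-6.9, 0.7, 4.4]
width: 0.003
grip_force: 3.5
```

Request:
{"name": "step_arm", "arguments": {"series": [-0.001,0,0,0,-0.002,0,0,0,-0.002,0,0,0]}}

```text
time: 30.62
tool_pos: [0.6038, -0.0619, 0.056]
tcp_rot: [0.001, -3.134, -0.0]
wrist_force: [-11.9, 0.0, 9.5]
width: 0.001
grip_force: 6.1
```

Hard stop felt. Backing off and checking.

Request:
{"name": "step_arm", "arguments": {"series": [0.02,0,0,0,0.06,0,0,0,0.1,0,0,0,0.1,0,-0.05,0,0.1,0,-0.1,0,0.1,0,-0.15,0,0.1,0,-0.15,0]}}

```text
time: 31.5
tool_pos: [0.5121, -0.0626, 0.2122]
tcp_rot: [-0.0, 3.13, -0.003]
wrist_force: [0.3, 0.6, -0.8]
width: 0.001
grip_force: 0.0
```

```bash
python3 - <<'E'
from h import *
p=viewer.read_camera("side")
cv2.imwrite("pics/c7.png",cv2.resize(p["image"][90:300,200:400],(570,600),interpolation=cv2.INTER_CUBIC)[:,:,::-1])
for l in("lock_lever_tip","column","railcar","station"): print(l,[(np.round(a["point"],1),round(a["score"],2)) for a in viewer.spot_point(p,l)[:1]])
print(monitor.read_state()["time"])
E
```

```text
lock_lever_tip []
column []
railcar [(array([240.7, 207. ]), 0.97)]
station [(array([281.2, 284.3]), 0.77)]
31.75
```

View pics/c7.png

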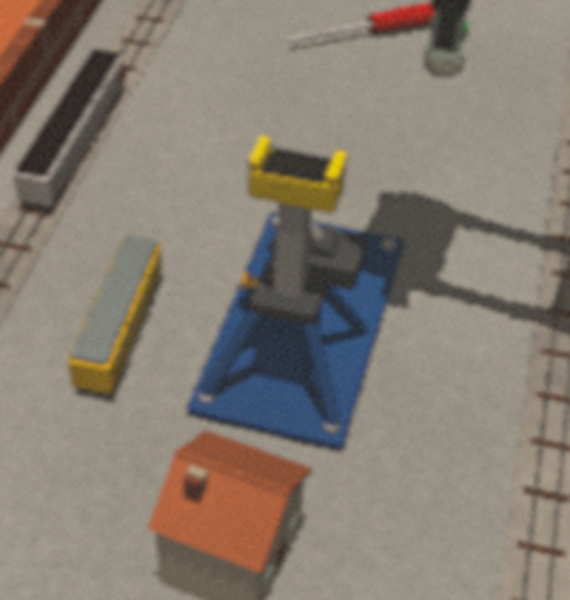

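The head stands raised at crop (297,180) and the lever's ball is hidden behind it, so it's over to +x. The car and house haven't moved. I'll check the ball in the top view by numbers, then hand in if it's over.

```bash
python3 - <<'E'
from h import *
q=viewer.read_camera("top");im=q["image"].astype(int)
m=(im[:,:,0]>110)&(im[:,:,1]<60)&(im[:,:,2]<60);m[:185]=0;m[280:]=0;m[:,:340]=0;m[:,420:]=0
ys,xs=np.nonzero(m);print(len(xs)); ok=False
if len(xs):
    w=atz(q,(xs.mean(),ys.mean()),.104);print(w); ok=w[0]>.615
print([(np.round(a["point"],1),round(a["score"],2),atz(q,a["point"],.104).round(3)) for a in viewer.spot_point(q,"lock_lever_tip")[:1]])
if ok: print(job.finish_job())
E
```

```text
97
[ 0.62904091 -0.06369634  0.104     ]
[(array([383.2, 208. ]), 0.71, array([ 0.633, -0.064,  0.104]))]
the job is handed in; nothing more can be done
None
```

The job is handed in at about 32 s, but the hand-in gave no verdict: by wrist force I counted four clicks, and the head rests on its pawl at about 222.6 mm, released, near the top of the 209.5–223.5 mm window; the lock lever is at its far stop (ball at x ≈ 0.63 m), and the railcar and house are unmoved.

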